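# Centre the dish on the balance pan and tare

### The job

Get the lab balance ready for weighing: with your fingertips, gently nudge the white porcelain dish across the pan until it stands wholly inside the circle engraved in the middle, without gripping, lifting or tipping it and without leaning on the pan. Then let go of the dish and press the wide tare key at the front right of the balance all the way down and release it. Leave the two small keys, the bottles, the vial and the spatula alone.

Things in the scene. Friction and masses are not known exactly. Their poses are not given: they have to be found in the camera images.
- dish: White glazed porcelain weighing dish, round, open, flat-bottomed and empty, standing loose on the balance pan: 60 mm across at the foot, 64 mm at the rim, 32 mm high, wall 3.5 mm, about 60 to 130 g. It slides on the pan when pushed low on its side (friction under 1 N). Origin: centre of its underside; z up. At the start it stands 34 to 55 mm off the pan's middle, in any direction.
- pan: Square stainless weighing pan on top of the balance, 176 x 176 mm, 8 mm thick, flat, no rim, top 78 mm above the work surface; firm, does not sink. Origin: middle of its top surface = centre of the engraved dark circle (inner radius 40 mm, line 2.5 mm wide). x: to the back of the balance, away from the keys; y: to the left seen from the key side; z up.
- balance: White top-loading balance, housing 300 x 206 mm, its top 14 mm below the pan's top; key side roughly towards the robot. It stands firm and does not slide. Origin: on the work surface under the pan's middle, same axes as the pan. The housing reaches 172 mm from there to the key side (-x), 128 mm to the back.
- tare_key_top (a point): Middle of the top face of the wide tare key: a white plastic bar key, 50 mm (along the pan's y) x 28 mm, at the right end of the grey panel that slopes 10 degrees down towards the key side. 129 mm along -x and 66 mm along -y from the pan's middle, 13 mm below its top. It stands 6 mm proud; z is the panel's normal. Left of it: a display, then at the far left two small keys.
- tare_key (a joint): Travel of the tare key along the panel's normal: 0 up, 0.004 m fully down. Spring return: starts to move at about 1.2 N, fully down at 4 N.
- power_key (a joint): Travel of the small round power key (14 mm across, 84 mm left of the pan's middle and 117 mm towards the key side, 6 mm proud): 0 up, 0.004 m down. Not to be pressed.
- print_key (a joint): Travel of the small round print key (14 mm across, 84 mm left of the pan's middle and 143 mm towards the key side, 6 mm proud): 0 up, 0.004 m down. Not to be pressed.
- bottle_a: Amber glass sample bottle with a white ribbed screw cap, 42 mm across, 94 mm high, standing loose on the work surface beside the balance. Origin: centre of its underside; z up. Bystander.
- bottle_b: Second such amber bottle, 42 mm across, 94 mm high, standing beside the balance. Origin: centre of its underside; z up. Bystander.
- vial: Small clear glass vial with a white cap, 28 mm across, 62 mm high, standing beside the balance. Origin: centre of its underside; z up. Bystander.
- spatula: Stainless lab spatula lying on the work surface to the right of the balance, 147 mm long along its x, 12 mm wide, 4 mm thick. Origin: middle of its underside. Bystander.
Things that resemble listed ones, but are neither listed nor needed, are in the scene too. Of the things that look like the dish, the smallest one is meant.

How it is judged:
On the way, in this order (a step that is already met when the one before it is completed fails the run):
1. the dish stands inside the circle, at rest and let go (horizontal distance between dish and pan below 0.008 m and z of dish in the frame of pan between -0.003 and 0.003 m and angle between dish's own z axis and vertical below 0.05 rad and linear speed of dish below 0.01 m/s and contact force between the fingers and dish below 0.05 N), for 0.2 s.
2. the tare key is pressed down with the dish standing untouched inside the circle (all of step 1 and value of joint tare_key above 0.0028 m), for 0.04 s.
At the end, for the whole second after the job is handed in: The dish stands upright on the pan, at rest and untouched, its middle within 8 mm of the pan's middle (wholly inside the engraved circle); the tare key has been pressed down at least 2.8 of its 4 mm after that, and all keys are up again (all of step 1 and angular speed of dish below 0.1 rad/s and value of joint each of tare_key, power_key, print_key below 0.0006 m).
It fails at once if the dish is lifted more than 5 mm off the pan, tipped by more than 0.25 rad or pushed off the pan (z of dish in the frame of pan above 0.005 m or angle between dish's own z axis and vertical above 0.25 rad or z of dish in the frame of pan below -0.005 m).
It fails at once if the dish is gripped or batted: the fingers press on it with more than 15 N in all, or it moves faster than 0.3 m/s (contact force between the fingers and dish above 15 N or linear speed of dish above 0.3 m/s).
It fails at once if the robot leans on the pan with more than 5 N (contact force between any of the fingers, the arm and pan above 5 N).
It fails at once if a small key is pressed, or the tare key before the dish stands inside the circle (value of joint any of power_key, print_key above 0.002 m or (value of joint tare_key above 0.002 m and horizontal distance between dish and pan above 0.008 m)).
It fails at once if a bottle, the vial or the spatula is moved more than 10 mm or knocked over (distance of any of bottle_a, bottle_b, vial, spatula from where it was at the start of the episode above 0.01 m or angle between any of bottle_a, bottle_b, vial, spatula's own z axis and vertical above 0.2 rad).
It also fails if it takes over 42 s, if anything falls off the work surface, if the arm or the gripper's body presses on something with over 40 N, if the wrist force passes 120 N, or if a joint passes its speed limit or range.

### The arm

A 6-joint arm with a two-finger parallel gripper is mounted at the origin on the work surface. World frame = base frame: x ahead of the robot, y to its left, z up, the work surface at z = 0. Lengths are in m, angles in rad, forces in N, time in s.
With the tool pointing down it reaches from about 0.3 to 0.95 m from the base axis. Payload 3.1 kg.
Tool frame: the origin (TCP) lies between the finger pads; the fingertips stand arm.tip_extent ahead of it and the grasp point (between the pads) is the TCP (arm.tip_extent is the distance from the TCP to the fingertips, in m); z points along the fingers, y is the line along which they close (so a half turn about z gives the same grasp; the last joint's range is limited). The gripper opens to 85 mm and grips with 20 to 120 N. Pads are 22 mm wide; open, the fingers measure 114 mm over their backs; the gripper's body (76 mm by 85 mm) begins 54 mm behind the grasp point. The pads swing forward as they close: fully open they stand 13 mm farther back than shut.
Start: joints at [1.113, 0.308, 1.634, -0, 1.2, -0.07], TCP at [0.236, 0.579, 0.25] pointing down, gripper open.
Joint ranges: [-3.06, 3.06], [-0.79, 1.96], [0.05, 2.63], [-1.19, 4.34], [0.05, 2.64], [-2.94, 2.94]. Speed limits (rad/s): [2.79, 2.79, 3.14, 3.14, 3.14, 3.14].

### API

Orientations are given as a 3x3 rotation matrix whose columns are the frame's x, y, z axes.
In Python, from cell import arm, read_camera, camera_model gives the robot as it stands.
- The arm moves only by the tool apply_moves, never from a script. Its argument "increments" is one flat list of numbers, 4 for each row, row after row: the shift along the tool's x, y, z in m, then the turn about the tool's z in rad. A call has 1 to 10 rows; each row shifts and turns the commanded pose from where the row before left it, along the tool's axes as they then stand; what a row does not reach is not made up. A row lasts 1/12 s, in which the tool goes at most 41.7 mm and 7.16 degrees, less where a joint would pass 70% of its speed; a pose out of reach is approached as far as the arm can. A call with a gripper value outside its range is refused whole. "fingers" is the finger opening in m, from 0 to 0.0854, set as the call begins (left out, the last holds). The fingers move at their own pace and stop on an object; "force" is the grip in N (left out, the last holds). Time passes only in rows, so rows that do not move let the fingers close. It gives the time, the measured TCP pose, the force, the opening and the grip force at its end, in the units of the state.
- arm.observe(): the state, without advancing time (a new reading comes with each control period).
- read_camera(name): name is "scene" or "side" or "wrist"; returns the picture (480x640x3 uint8, red, green, blue); there is no depth.
- camera_model(name): a dict with "K" (3x3 intrinsics, pixels), "rvec" (rotation vector, rad) and "tvec" (3), from world to camera coordinates, as OpenCV has them. Camera axes: x right, y down, z forward; pixel columns grow to the right and rows downward; lengths in m; the calibration is good to about 2 mm. A picture is of the moment at which its call begins: read the wrist's pose just before it. camera_model takes no time and is no camera call; for the wrist camera it gives the pose at the moment of the call.
- arm.hand_in(): hands the job in; it is judged then, once.
The state is a dict: "time_s": time; "joint_positions": joint angles; "dq": joint speeds; "effort": joint torques, N m; "eef_pos": TCP position; "eef_rot": TCP orientation; "wrist_force": force on the tool from outside, world axes, zero at the start; "moment": the same for the moment, N m; "grip_width": finger opening in m; "grip_force": force on a finger pad.
Only numpy, scipy, OpenCV 4.12 (cv2) and the standard library are available. Lean on these libraries where they do the work, as an engineer would, in place of code of your own. Each camera call takes 0.05 s, during which the arm holds its last target. There are 200 camera calls.

## Working session

There is one attempt and no reset: what is moved stays moved. The work goes in short steps, Python scripts to look and compute and a tool call to move; the robot and the scene stay as the last step left them, time stands still between calls to the robot, and variables do not carry over. Pictures are saved under pics/ and viewed, at most 10 in all, crops included, and the job is handed in when it is done.

Besides the shell and the picture viewer there is one more tool, called after "Request:" as name(argument=value, ...), one argument or row to a line, values as JSON. apply_moves: Moves the arm, as the interface text tells. Its arguments: {"type":"object","properties":{"increments":{"type":"array","items":{"type":"number"}},"fingers":{"type":"number"},"force":{"type":"number"}},"required":["increments"]}

```bash
mkdir -p pics; python3 - <<'E'
from cell import arm, read_camera, camera_model
import cv2
for n in ("scene","side"):
    cv2.imwrite(f"pics/{n}0.png",read_camera(n)[:,:,::-1])
    m=camera_model(n);print(n,m)
s=arm.observe();print(s,arm.tip_extent)
E
```

```text
scene {'K': array([[577.38396859,   0.        , 323.26731911],
       [  0.        , 577.38396859, 239.89327313],
       [  0.        ,   0.        ,   1.        ]]), 'rvec': array([ 1.2924061 ,  2.07705862, -1.08162086]), 'tvec': array([ 0.25070204, -0.28120203,  1.39564165])}
side {'K': array([[545.64643965,   0.        , 321.66578109],
       [  0.        , 545.64643965, 242.13675643],
       [  0.        ,   0.        ,   1.        ]]), 'rvec': array([ 2.28060666, -0.50256357,  0.21636314]), 'tvec': array([-0.5600857 ,  0.26987316,  0.73144782])}
{'time_s': 0.1, 'joint_positions': array([ 1.11329661e+00,  3.08907260e-01,  1.63509203e+00,  2.86839189e-06,
        1.19970697e+00, -6.96936401e-02]), 'dq': array([-8.30068111e-04,  4.18134453e-04, -3.06776552e-03,  2.84917826e-04,
        1.17268039e-03,  7.30402699e-06]), 'effort': array([-6.28081325e-04, -4.16402614e+01, -2.77646488e+01, -6.72063877e-06,
        3.96615505e-03, -1.61375732e-05]), 'eef_pos': array([0.23604941, 0.57792881, 0.24915291]), 'eef_rot': array([[-9.25740473e-01,  3.78158300e-01, -9.35993697e-04],
       [ 3.78159429e-01,  9.25738546e-01, -1.89506602e-03],
       [ 1.49850499e-04, -2.10829416e-03, -9.99997766e-01]]), 'wrist_force': array([-0.43947917,  0.22182623, -0.10092318]), 'moment': array([-0.00200954,  0.0056603 , -0.05999963]), 'grip_force': 0.0, 'grip_width': 0.08510402963262399} 0.019
```

View pics/scene0.png

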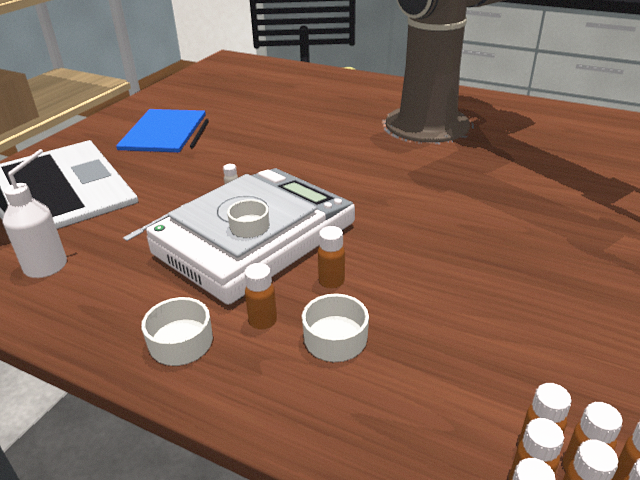

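View pics/side0.png

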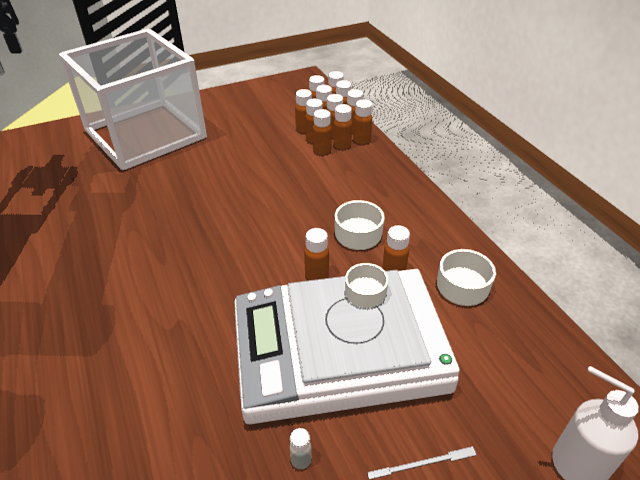

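The dish candidates in the scene view are the small one on the pan (249,217) and two bowls on the table, at (178,330) and (335,327). In the side view they are at (366,285), (466,277) and (359,224). The one on the pan is clearly the smallest, so I choose it and check it in a close crop.

```bash
python3 - <<'E'
import cv2
a=cv2.imread("pics/side0.png")[255:435,225:475]
cv2.imwrite("pics/c1.png",cv2.resize(a,None,fx=3.2,fy=3.2,interpolation=cv2.INTER_CUBIC))
a=cv2.imread("pics/scene0.png")[160:300,140:365]
cv2.imwrite("pics/c2.png",cv2.resize(a,None,fx=3.5,fy=3.5,interpolation=cv2.INTER_CUBIC))
E
```

```text
(no output)
```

View pics/c1.png

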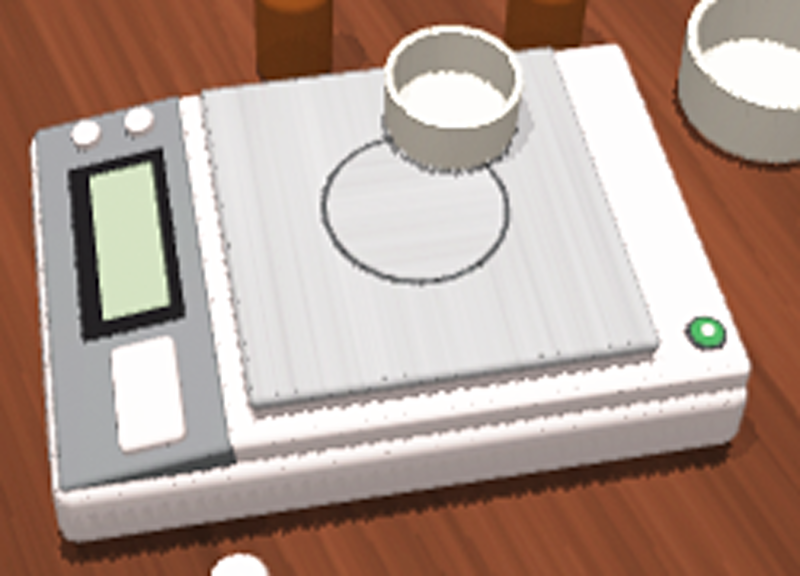

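View pics/c2.png

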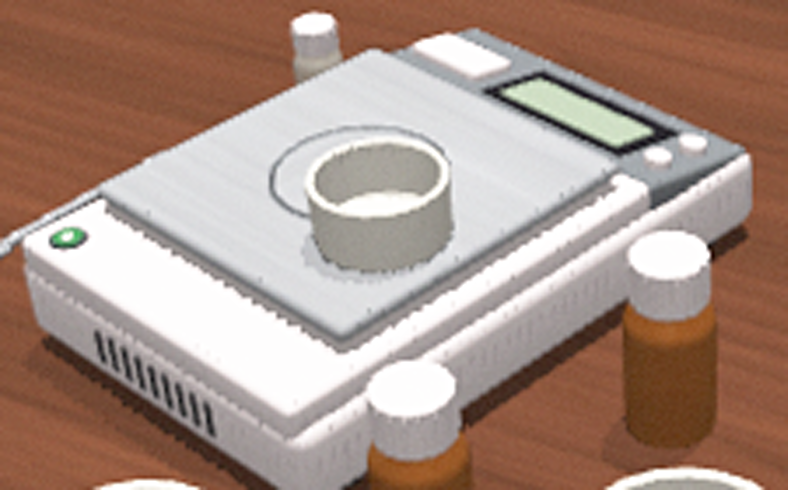

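The crops show the dish on the pan at its back-left, overlapping the engraved circle. In side crop 1 the rim spans x 384–522 and y 27–130. The pan corners there are (201,90), (555,50), (657,348) and (252,404), and the tare key is at (148,393).

```bash
cat > h.py <<'E'
import numpy as np, cv2
from scipy.optimize import least_squares
from cell import camera_model
def proj(n,P,m=None):
    m=m or camera_model(n)
    return cv2.projectPoints(np.array(P,float).reshape(-1,1,3),m["rvec"],m["tvec"],m["K"],None)[0].reshape(-1,2)
def onplane(m,uv,z):
    R=cv2.Rodrigues(m["rvec"])[0]; c=-R.T@m["tvec"]
    d=R.T@np.linalg.solve(m["K"],[uv[0],uv[1],1]); return c+d*(z-c[2])/d[2]
def T(p,L):  # p=(x,y,yaw), local pan frame -> world
    c,s=np.cos(p[2]),np.sin(p[2]); L=np.array(L,float).reshape(-1,3)
    return np.c_[p[0]+c*L[:,0]-s*L[:,1],p[1]+s*L[:,0]+c*L[:,1],.078+L[:,2]]
E
python3 - <<'E'
from h import *
h=.088
C=[(-h,h,0),(h,h,0),(h,-h,0),(-h,-h,0),(-.129,-.066,-.013)]
s=np.array([(201,90),(555,50),(657,348),(252,404),(148,393)])/3.2+[225,255]
q=np.array([(622,178),(345,337),(103,195),(375,52),(462,55)])/3.5+[140,160]
ms,mq=camera_model("side"),camera_model("scene")
x0=onplane(ms,s[:4].mean(0),.078)
for nm,use in (("side",(1,0)),("scene",(0,1)),("both",(1,1))):
    f=lambda p:np.r_[(proj(0,T(p,C),ms)-s).ravel()*use[0],(proj(0,T(p,C),mq)-q).ravel()*use[1]]
    r=min((least_squares(f,[x0[0],x0[1],y]) for y in (-2,-1,0,1,2,3)),key=lambda r:r.cost)
    print(nm,r.x.round(4),r.cost, np.abs(r.fun).max())
p=r.x
def rim(c):
    t=np.linspace(0,2*np.pi,180);return np.c_[c[0]+.032*np.cos(t),c[1]+.032*np.sin(t),0*t+.110]
box=lambda a:np.r_[a.min(0),a.max(0)]
bs=np.r_[np.array([384,27])/3.2+[225,255],np.array([522,130])/3.2+[225,255]]
bq=np.r_[np.array([307,138])/3.5+[140,160],np.array([452,215])/3.5+[140,160]]
for u in ((1,0),(0,1),(1,1)):
    r=least_squares(lambda c:np.r_[(box(proj(0,rim(c),ms))-bs)*u[0],(box(proj(0,rim(c),mq))-bq)*u[1]],p[:2]+.02)
    d=r.x-p[:2];c,s_=np.cos(p[2]),np.sin(p[2]);print(r.x,r.cost,"pan frame",c*d[0]+s_*d[1],-s_*d[0]+c*d[1])
print("key",T(p,C[4]))
for n,uv,z in (("scene",(259,271),.094),("scene",(331,236),.094),("scene",(230,169),.062),("side",(300,435),.062),("side",(316,236),.094),("side",(398,234),.094),("side",(372,472),0),("side",(472,453),0)):
    w=onplane(camera_model(n),uv,z);print(n,uv,w.round(3))
m=camera_model("wrist");print(m)
E
```

```text
side [ 0.6132 -0.123  -0.274 ] 5.084233044165703 2.5201069060364034
scene [ 0.6182 -0.1135  6.0184] 8.467043147822038 2.507430142826962
both [ 0.6138 -0.1198 -0.2689] 41.66444881349263 4.493132464970785
[ 0.6509878 -0.0836433] 0.10474437299353347 pan frame 0.026207810001052788 0.04469774643942242
[ 0.65120339 -0.07886211] 0.05516623034343206 pan frame 0.025145227818517694 0.049364353656476664
[ 0.65086168 -0.08132322] 3.623516234868641 pan frame 0.025469751269659648 0.046900918397144144
key [[ 0.47194565 -0.14912127  0.065     ]]
scene (259, 271) [0.756 0.004 0.094]
scene (331, 236) [0.639 0.057 0.094]
scene (230, 169) [ 0.482 -0.235  0.062]
side (300, 435) [ 0.476 -0.242  0.062]
side (316, 236) [0.629 0.048 0.094]
side (398, 234) [ 0.753 -0.004  0.094]
side (372, 472) [ 0.551 -0.298  0.   ]
side (472, 453) [ 0.683 -0.331  0.   ]
{'K': array([[428.15257173,   0.        , 320.39536617],
       [  0.        , 428.15257173, 241.75775185],
       [  0.        ,   0.        ,   1.        ]]), 'rvec': array([-2.38086131, -1.60284452, -0.24983706]), 'tvec': array([-0.6231712 , -0.04043835,  0.38017059])}
```

Request:
apply_moves(
  increments=[-0.0317, -0.0222, 0, 0, -0.0317, -0.0222, 0, 0, -0.0317, -0.0222, 0, 0, -0.0317, -0.0222, 0, 0, -0.0317, -0.0222, 0, 0, -0.0317, -0.0222, 0, 0, -0.0317, -0.0222, 0, 0, -0.0317, -0.0222, 0, 0, -0.0317, -0.0222, 0, 0, -0.0317, -0.0222, 0, 0],
  fingers=0.04,
)

```text
time_s: 0.93
eef_pos: [0.4462, 0.2513, 0.25]
eef_rot: [[-0.926, 0.378, -0.0], [0.378, 0.926, -0.0], [0.0, -0.0, -1.0]]
wrist_force: [1.0, 0.1, 0.1]
grip_width: 0.04
grip_force: 0.0
```

Request:
apply_moves(
  increments=[-0.0317, -0.0222, 0, 0, -0.0317, -0.0222, 0, 0, -0.0317, -0.0222, 0, 0, -0.0317, -0.0222, 0, 0, -0.0317, -0.0222, 0, 0, -0.0317, -0.0222, 0, 0, -0.0317, -0.0222, 0, 0, -0.0317, -0.0222, 0, 0, -0.0317, -0.0222, 0, 0, -0.0317, -0.0222, 0, 0],
)

```text
time_s: 1.77
eef_pos: [0.6557, -0.0739, 0.2495]
eef_rot: [[-0.926, 0.378, -0.001], [0.378, 0.926, 0.0], [0.001, -0.0, -1.0]]
wrist_force: [0.5, 0.4, 0.9]
grip_width: 0.0402
grip_force: 0.0
```

Request:
apply_moves(
  increments=[0, 0, 0, 0.12, 0, 0, 0, 0.12, 0, 0, 0, 0.12, 0, 0, 0, 0.12, 0, 0, 0, 0.12, 0, 0, 0, 0.12, 0, 0, 0, 0.12, 0, 0, 0, 0.12, 0, 0, 0, 0.12, 0, 0, 0, 0.12],
)

```text
time_s: 2.6
eef_pos: [0.6549, -0.0721, 0.2495]
eef_rot: [[0.023, 1.0, -0.001], [1.0, -0.023, 0.0], [0.0, -0.001, -1.0]]
wrist_force: [-0.2, -0.6, -0.9]
grip_width: 0.0396
grip_force: 0.0
```

Request:
apply_moves(
  increments=[0, 0, 0, 0.12, 0, 0, 0, 0.12, 0, 0, 0, 0.12, 0, 0, 0, 0.12, 0, 0, 0, 0.12, 0, 0, 0, 0.12, 0, 0, 0, 0, 0, 0, 0, 0],
)

```text
time_s: 3.27
eef_pos: [0.655, -0.0721, 0.2497]
eef_rot: [[0.67, 0.743, -0.001], [0.743, -0.67, 0.0], [-0.001, -0.001, -1.0]]
wrist_force: [-0.4, 0.3, -0.7]
grip_width: 0.0396
grip_force: 0.0
```

```bash
python3 - <<'E'
from h import *
from cell import arm, read_camera
s=arm.observe();m=camera_model("wrist");cv2.imwrite("pics/w1.png",read_camera("wrist")[:,:,::-1])
np.savez("w1.npz",**m)
print(s["time_s"],s["eef_pos"],s["eef_rot"],s["grip_width"],s["wrist_force"],s["joint_positions"]);R=cv2.Rodrigues(m["rvec"])[0];print(-R.T@m["tvec"],R[2])
E
```

```text
3.2667 [ 0.65504233 -0.07214707  0.24968242] [[ 6.69818146e-01  7.42524382e-01 -1.09277542e-03]
 [ 7.42524951e-01 -6.69818379e-01  1.90655903e-04]
 [-5.90394402e-04 -9.39117797e-04 -9.99999385e-01]] 0.0396189145686365 [-0.38252224  0.30373756 -0.67972312] [-1.75754171e-01  3.73788644e-01  1.54728370e+00 -3.56911804e-06
  1.22162958e+00  5.58211333e-01]
[ 0.70710211 -0.01387779  0.37308662] [-0.20653697 -0.22901327 -0.9512599 ]
```

View pics/w1.png

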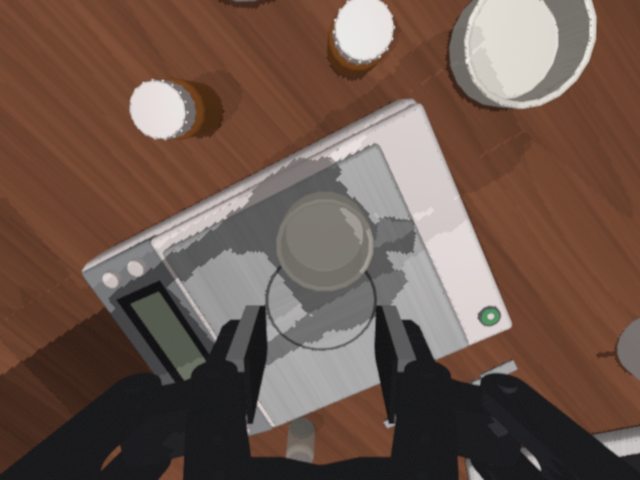

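The wrist view shows the dish rim spanning x 277–373 and y 192–291. The engraved circle spans x 266–377 with its bottom at y 351. The back-left pan corner is at (378,145) and the fingers are at the bottom.

```bash
python3 - <<'E'
from h import *
m=dict(np.load("w1.npz"))
t=np.linspace(0,2*np.pi,360)
circ=lambda c,r,z:proj(0,np.c_[c[0]+r*np.cos(t),c[1]+r*np.sin(t),0*t+z],m)
box=lambda a:np.r_[a.min(0),a.max(0)]
r=least_squares(lambda c:(box(circ(c,.0425,.078))-[266,0,377,351])[[0,2,3]],[.61,-.12]);P=r.x;print("pan",P,r.fun)
r=least_squares(lambda c:box(circ(c,.032,.110))-[277,192,373,291],[.65,-.08]);D=r.x;print("dish",D,r.fun)
d=P-D;print("move",d,np.linalg.norm(d),np.degrees(np.arctan2(*d[::-1])))
k=onplane(m,(378,145),.078);v=k[:2]-P;print("corner",k,np.linalg.norm(v)/.1245,"yaw",np.arctan2(v[1],v[0])-np.pi/4)
E
```

```text
pan [ 0.6113934  -0.12136042] [-0.51830774  0.51809843  0.04995559]
dish [ 0.65159739 -0.0798624 ] [-1.52187364  2.29451167  1.52162701 -2.5236526 ]
move [-0.04020399 -0.04149802] 0.05777929721959337 -134.0926019666639
corner [ 0.7178576  -0.05985258  0.078     ] 0.9875873848794409 yaw -0.2615126323995448
```

Request:
apply_moves(
  increments=[0.022, 0.0008, 0, 0, 0.022, 0.0007, 0, 0, 0, 0, 0.03, 0, 0, 0, 0.03, 0, 0, 0, 0.03, 0, 0, 0, 0.025, 0, 0, 0, 0.02, 0, 0, 0, 0.01, 0, 0, 0, 0, 0, 0, 0, 0, 0],
)

```text
time_s: 4.15
eef_pos: [0.6861, -0.0406, 0.1052]
eef_rot: [[0.671, 0.741, -0.001], [0.741, -0.671, 0.0], [-0.0, -0.0, -1.0]]
wrist_force: [-0.2, 0.4, 1.1]
grip_width: 0.0402
grip_force: 0.0
```

Request:
apply_moves(
  increments=[-0.005, 0, 0, 0, -0.005, 0, 0, 0, -0.005, 0, 0, 0, -0.004, 0, 0, 0, -0.004, 0, 0, 0, -0.004, 0, 0, 0, -0.004, 0, 0, 0, -0.004, 0, 0, 0, -0.004, 0, 0, 0, -0.003, 0, 0, 0],
)

```text
time_s: 4.98
eef_pos: [0.6578, -0.072, 0.1055]
eef_rot: [[0.672, 0.74, 0.001], [0.74, -0.672, 0.0], [0.0, 0.0, -1.0]]
wrist_force: [2.0, 0.9, 2.5]
grip_width: 0.0398
grip_force: 1.1
```

```bash
python3 - <<'E'
from h import *
from cell import arm, read_camera
s=arm.observe();m=camera_model("wrist");a=read_camera("wrist")[:,:,::-1];b=read_camera("side")[250:400,250:460,::-1]
np.savez("w2.npz",**m)
b=cv2.resize(b,(560,400));cv2.imwrite("pics/w2.png",cv2.resize(np.vstack([a[180:],np.zeros((0,640,3),np.uint8)]),(640,300)));cv2.imwrite("pics/w2f.png",a)
o=np.zeros((600,800,3),np.uint8);o[:360,:480]=cv2.resize(a,(480,360));o[200:600,240:800]=b;cv2.imwrite("pics/m2.png",o)
print(s["time_s"],s["eef_pos"],s["wrist_force"])
E
```

```text
4.9833 [ 0.65778837 -0.07201177  0.10549978] [2.0102951  0.93415673 2.47140668]
```

View pics/m2.png

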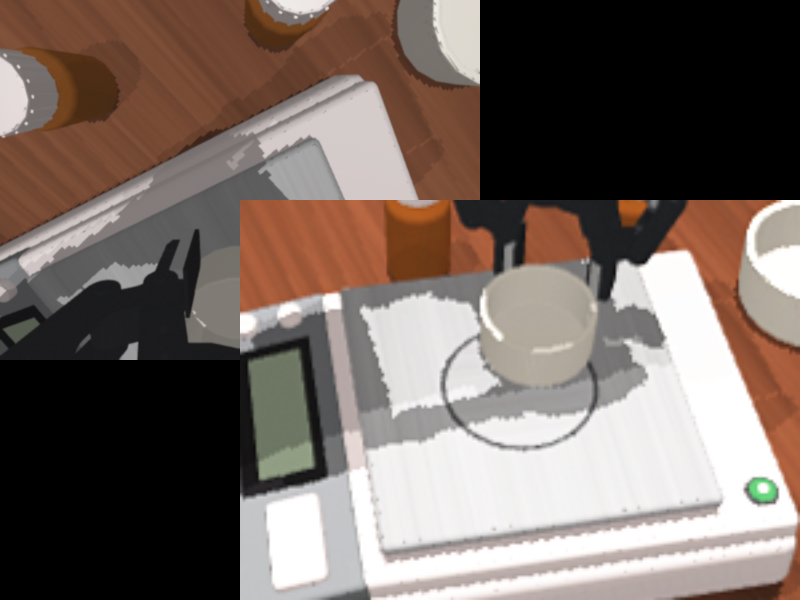

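The side panel shows the dish upright, cradled by both fingertips and moving into the circle. The rim spans panel x 479–598 with its top at y 266. The circle spans x 441–599 with its bottom at y 449.

```bash
cat >> h.py <<'E'
t=np.linspace(0,2*np.pi,360)
def circ(m,c,r,z): return proj(0,np.c_[c[0]+r*np.cos(t),c[1]+r*np.sin(t),0*t+z],m)
box=lambda a:np.r_[a.min(0),a.max(0)]
def fit(m,b,r,z,idx): return least_squares(lambda c:(box(circ(m,c,r,z))-b)[idx],[.62,-.11])
E
python3 - <<'E'
from h import *
m=camera_model("side");f=lambda x,y:[(x-240)/2.667+250,(y-200)/2.667+250]
P=fit(m,np.r_[f(441,0),f(599,449)],.0425,.078,[0,2,3]);D=fit(m,np.r_[f(479,266),f(598,0)],.032,.110,[0,1,2])
print(P.x,P.fun,D.x,D.fun)
u=np.array([.672,.74]);v=np.array([.74,-.672]);tcp=np.array([.6578,-.0720])
print("dish from pan tool xy",(D.x-P.x)@u,(D.x-P.x)@v,"dish from tcp",(D.x-tcp)@u,(D.x-tcp)@v)
E
```

```text
[ 0.6142262 -0.1205823] [ 0.06476538 -0.06449002  0.00598445] [ 0.63388884 -0.10142994] [-0.03985009 -0.00335901  0.03970093]
dish from pan tool xy 0.02738603940849471 0.0016799684053920344 dish from tcp -0.037846451914373073 0.0020826621030024307
```

Request:
apply_moves(
  increments=[-0.003, 0, 0, 0, -0.004, 0, 0, 0, -0.004, 0, 0, 0, -0.004, 0, 0, 0, -0.004, 0, 0, 0, -0.003, -0.0005, 0, 0, -0.002, -0.0005, 0, 0, -0.002, 0, 0, 0, -0.001, 0, 0, 0, 0, 0, 0, 0],
)

```text
time_s: 5.92
eef_pos: [0.6385, -0.0912, 0.1051]
eef_rot: [[0.672, 0.74, -0.001], [0.74, -0.672, -0.0], [-0.001, -0.001, -1.0]]
wrist_force: [0.3, -0.4, 0.2]
grip_width: 0.0399
grip_force: 0.0
```

Request:
apply_moves(
  increments=[0.002, 0, 0, 0, 0.006, 0, 0, 0, 0.01, 0, 0, 0, 0.015, 0, 0, 0, 0.015, 0, 0, 0, 0, 0, -0.03, 0, 0, 0, -0.035, 0, 0, 0, -0.035, 0, 0, 0, -0.035, 0, 0, 0, 0, 0],
)

```text
time_s: 6.75
eef_pos: [0.6776, -0.0546, 0.2506]
eef_rot: [[0.671, 0.741, 0.017], [0.742, -0.671, -0.002], [0.01, 0.014, -1.0]]
wrist_force: [0.7, -0.5, 1.1]
grip_width: 0.0401
grip_force: 0.0
```

```bash
python3 - <<'E'
from h import *
from cell import arm, read_camera
s=arm.observe();m=camera_model("wrist");a=read_camera("wrist")[:,:,::-1];b=read_camera("side")[250:400,250:460,::-1]
np.savez("w3.npz",**m)
o=np.zeros((600,800,3),np.uint8);o[:300,:800]=cv2.resize(a[170:410,:],(800,300));o[300:,:420]=cv2.resize(b,(420,300));cv2.imwrite("pics/m3.png",o)
print(s["time_s"],s["eef_pos"],s["eef_rot"],s["wrist_force"])
E
```

```text
6.75 [ 0.677559   -0.05455483  0.25055172] [[ 0.67087066  0.74138082  0.01694207]
 [ 0.74150978 -0.67093868 -0.00212941]
 [ 0.00978838  0.01399127 -0.99985421]] [ 0.70393682 -0.50891485  1.12440028]
```

View pics/m3.png

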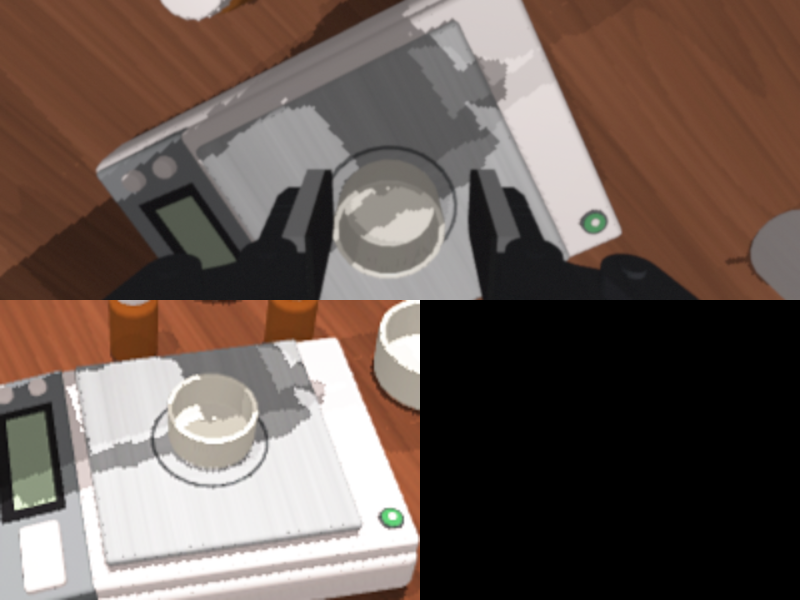

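The dish stands inside the circle, close to centre. In the side panel the circle spans x 152–268 with its bottom at y 487, and the rim spans x 167–258 with its top at y 374. In the wrist panel the circle's top is at y 147 and its right at x 457, and the rim spans x 334–444 with its bottom at y 279.

```bash
python3 - <<'E'
from h import *
u=np.array([.672,.74]);v=np.array([.74,-.672])
m=camera_model("side");f=lambda x,y:[x/2+250,(y-300)/2+250]
P=fit(m,np.r_[f(152,0),f(268,487)],.0425,.078,[0,2,3]);D=fit(m,np.r_[f(167,374),f(258,0)],.032,.110,[0,1,2])
d=D.x-P.x;print(P.x,P.fun,D.x,D.fun,"off u,v",d@u,d@v)
m=dict(np.load("w3.npz"));f=lambda x,y:[x/1.25,y/1.25+170]
P=fit(m,np.r_[f(0,147),f(457,0)],.0425,.078,[1,2]);D=fit(m,np.r_[f(334,0),f(444,279)],.032,.110,[0,2,3])
d=D.x-P.x;print(P.x,D.x,D.fun,"off u,v",d@u,d@v)
# automatic cross-check: bright/dark contrast not needed
E
```

```text
[ 0.61418037 -0.12070758] [-0.56153696  0.55914925 -0.05188663] [ 0.61529004 -0.11958171] [-0.10868926 -0.0091754   0.1083887 ] off u,v 0.001578833519571691 6.457262096395673e-05
[ 0.61055716 -0.12145321] [ 0.61404436 -0.11796821] [-1.3423728   1.35163797  0.10360503] off u,v 0.004922296299284728 0.00023861104478192888
```

Measured offsets are 1.6 mm (side) and 4.9 mm (wrist) along tool +x. That is within tolerance, but I'll nudge 3 mm more for margin.

Request:
apply_moves(
  increments=[0, 0, 0.035, 0, 0, 0, 0.035, 0, 0, 0, 0.035, 0, 0, 0, 0.025, 0, 0, 0, 0.005, 0, 0, 0, 0, 0, -0.015, 0, 0, 0, -0.012, 0, 0, 0, -0.008, 0, 0, 0, 0, 0, 0, 0],
)

```text
time_s: 7.68
eef_pos: [0.6472, -0.0836, 0.1073]
eef_rot: [[0.674, 0.739, 0.002], [0.739, -0.674, -0.001], [0.0, 0.002, -1.0]]
wrist_force: [-0.0, -0.4, -0.1]
grip_width: 0.0402
grip_force: 0.0
```

Request:
apply_moves(
  increments=[-0.003, -0.001, 0, 0, -0.003, 0, 0, 0, -0.002, 0, 0, 0, -0.002, 0, 0, 0, -0.002, 0, 0, 0, -0.0015, 0, 0, 0, -0.001, 0, 0, 0, 0, 0, 0, 0, 0, 0, 0, 0],
)

```text
time_s: 8.43
eef_pos: [0.6373, -0.0915, 0.1052]
eef_rot: [[0.672, 0.741, 0.0], [0.741, -0.672, -0.0], [0.0, 0.0, -1.0]]
wrist_force: [-0.4, -0.1, -0.1]
grip_width: 0.0401
grip_force: 0.1
```

Request:
apply_moves(
  increments=[0.002, 0, 0, 0, 0.006, 0, 0, 0, 0.01, 0, 0, 0, 0.015, 0, 0, 0, 0.012, 0, 0, 0, 0, 0, -0.02, 0, 0, 0, -0.03, 0, 0, 0, -0.03, 0, 0, 0, -0.012, 0, 0, 0, 0, 0],
)

```text
time_s: 9.27
eef_pos: [0.6712, -0.0576, 0.2022]
eef_rot: [[0.671, 0.741, 0.009], [0.741, -0.671, -0.001], [0.005, 0.008, -1.0]]
wrist_force: [0.6, 0.5, 0.8]
grip_width: 0.0398
grip_force: 0.0
```

```bash
python3 - <<'E'
from h import *
from cell import arm, read_camera
s=arm.observe();b=read_camera("side")[255:435,225:475,::-1]
cv2.imwrite("pics/m4.png",cv2.resize(b,(800,576),interpolation=cv2.INTER_CUBIC))
print(s["time_s"],s["eef_pos"],s["eef_rot"],s["joint_positions"])
E
```

```text
9.2667 [ 0.6712224  -0.05759003  0.20218766] [[ 0.67125795  0.74116498  0.00934024]
 [ 0.74120451 -0.67127813 -0.00123987]
 [ 0.00535095  0.0077553  -0.99995561]] [-1.50280509e-01  4.38926389e-01  1.55627614e+00  1.90088352e-04
  1.13696940e+00  5.85578730e-01]
```

View pics/m4.png

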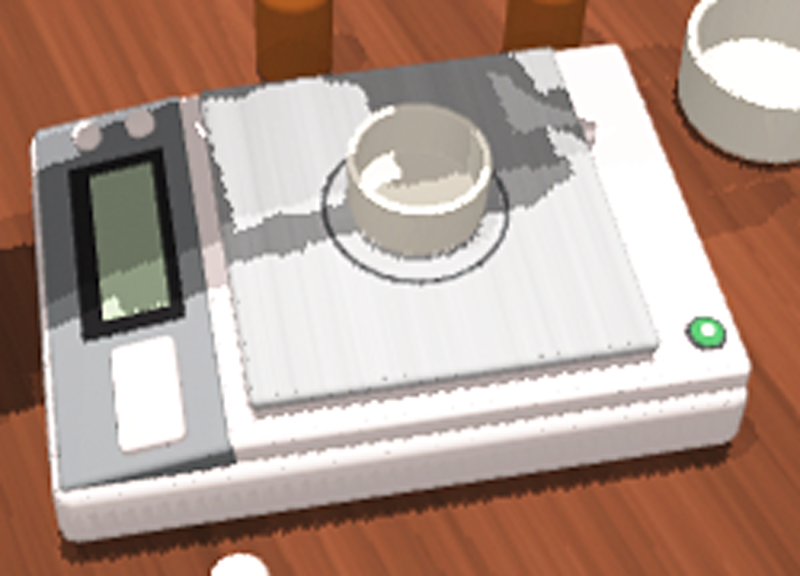

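Request:
apply_moves(
  increments=[-0.0254, -0.0107, 0, 0, -0.0254, -0.0107, 0, 0, -0.0254, -0.0107, 0, 0, -0.0254, -0.0107, 0, 0, -0.0254, -0.0107, 0, 0, -0.0254, -0.0107, 0, 0, -0.0254, -0.0107, 0, 0, -0.0254, -0.0107, 0, 0, 0, 0, 0, 0],
  fingers=0,
  force=20,
)

```text
time_s: 10.07
eef_pos: [0.4613, -0.151, 0.1938]
eef_rot: [[0.674, 0.739, -0.01], [0.739, -0.674, 0.002], [-0.005, -0.009, -1.0]]
wrist_force: [-0.6, 0.5, -1.0]
grip_width: 0.0002
grip_force: 0.0
```

Request:
apply_moves(
  increments=[0, 0, 0, 0.11, 0, 0, 0, 0.11, 0, 0, 0, 0.11, 0, 0, 0, 0.11, 0, 0, 0, 0.11, 0, 0, 0, 0.11, 0, 0, 0, 0.11, 0, 0, 0, 0.11, 0, 0, 0, 0.11, 0, 0, 0, 0.11],
)

```text
time_s: 10.9
eef_pos: [0.4669, -0.1502, 0.1952]
eef_rot: [[0.963, -0.268, -0.003], [-0.268, -0.963, 0.002], [-0.003, -0.001, -1.0]]
wrist_force: [-0.2, -0.4, 0.0]
grip_width: -0.0002
grip_force: 0.0
```

```bash
python3 - <<'E'
from h import *
from cell import arm
u=np.array([.672,.74]);v=np.array([.74,-.672])
m=camera_model("side");f=lambda x,y:[x/3.2+225,y/3.2+255]
P=fit(m,np.r_[f(322,0),f(510,283)],.0425,.078,[0,2,3]);D=fit(m,np.r_[f(346,102),f(493,0)],.032,.110,[0,1,2])
d=D.x-P.x;print(P.x,P.fun,D.x,D.fun,"off u,v",d@u,d@v)
k=onplane(m,f(148,393),.065);print("key side",k, T([.613,-.121,-.265],[-.129,-.066,-.013]))
s=arm.observe();print(s["time_s"],s["eef_pos"],s["eef_rot"],s["grip_width"],s["wrist_force"])
E
```

```text
[ 0.6142029 -0.1206666] [-0.18445645  0.18367215 -0.01704404] [ 0.61518694 -0.11930699] [ 0.11507099  0.00971393 -0.11475284] off u,v 0.0016673863316107888 -0.0001854663365917527
key side [ 0.47209292 -0.15296994  0.065     ] [[ 0.47121706 -0.15090981  0.065     ]]
10.9 [ 0.4668907  -0.15023383  0.19516815] [[ 9.63349520e-01 -2.68231506e-01 -3.09208398e-03]
 [-2.68227532e-01 -9.63354188e-01  1.64305880e-03]
 [-3.41949219e-03 -7.53457849e-04 -9.99993870e-01]] -0.00017005947248070798 [-0.1827452  -0.36694868  0.00256728]
```

Request:
apply_moves(
  increments=[0.003, 0, 0.03, 0, 0, 0, 0.03, 0, 0, 0, 0.025, 0, 0, 0, 0.013, 0, 0, 0, 0.004, 0, 0, 0, 0.002, 0, 0, 0, 0, 0, 0, 0, 0, 0],
)

```text
time_s: 11.57
eef_pos: [0.4712, -0.152, 0.0938]
eef_rot: [[0.965, -0.263, 0.001], [-0.263, -0.965, -0.0], [0.001, 0.0, -1.0]]
wrist_force: [-0.6, -0.5, 0.2]
grip_width: -0.0
grip_force: 0.0
```

Request:
apply_moves(
  increments=[0, 0, 0.002, 0, 0, 0, 0.002, 0, 0, 0, 0, 0, 0, 0, 0, 0],
)

```text
time_s: 11.9
eef_pos: [0.4706, -0.152, 0.0897]
eef_rot: [[0.965, -0.263, 0.001], [-0.263, -0.965, -0.0], [0.001, 0.0, -1.0]]
wrist_force: [-0.0, 0.2, -0.5]
grip_width: 0.0001
grip_force: 0.0
```

Request:
apply_moves(
  increments=[-0.001, 0, 0.002, 0, 0, 0, 0.002, 0, 0, 0, 0, 0, 0, 0, 0, 0],
)

```text
time_s: 12.23
eef_pos: [0.4693, -0.1516, 0.0852]
eef_rot: [[0.965, -0.263, -0.0], [-0.263, -0.965, 0.0], [-0.0, -0.0, -1.0]]
wrist_force: [0.1, -1.1, 0.8]
grip_width: -0.0002
grip_force: 0.1
```

Request:
apply_moves(
  increments=[0, 0, 0.001, 0, 0, 0, 0.001, 0, 0, 0, 0, 0],
)

```text
time_s: 12.48
eef_pos: [0.4696, -0.1517, 0.0833]
eef_rot: [[0.965, -0.263, 0.0], [-0.263, -0.965, -0.0], [0.0, 0.0, -1.0]]
wrist_force: [-0.6, 0.9, 2.3]
grip_width: 0.0002
grip_force: 1.1
```

Request:
apply_moves(
  increments=[0, 0, 0.001, 0, 0, 0, 0.001, 0, 0, 0, 0, 0],
)

```text
time_s: 12.73
eef_pos: [0.4699, -0.1518, 0.0815]
eef_rot: [[0.965, -0.263, 0.001], [-0.263, -0.965, -0.0], [0.001, 0.0, -1.0]]
wrist_force: [-0.3, 0.5, 3.2]
grip_width: 0.0001
grip_force: 1.8
```

Request:
apply_moves(
  increments=[0, 0, 0.001, 0, 0, 0, 0, 0, 0, 0, 0, 0],
)

```text
time_s: 12.98
eef_pos: [0.47, -0.1518, 0.0809]
eef_rot: [[0.965, -0.263, 0.001], [-0.263, -0.965, -0.0], [0.001, 0.0, -1.0]]
wrist_force: [-0.8, 1.6, 6.0]
grip_width: -0.0001
grip_force: 3.2
```

Request:
apply_moves(
  increments=[0, 0, 0.001, 0, 0, 0, 0, 0, 0, 0, 0, 0],
)

```text
time_s: 13.23
eef_pos: [0.4701, -0.1518, 0.0807]
eef_rot: [[0.965, -0.263, 0.001], [-0.263, -0.965, -0.0], [0.001, 0.0, -1.0]]
wrist_force: [-3.1, 2.2, 13.3]
grip_width: 0.0003
grip_force: 6.1
```

Request:
apply_moves(
  increments=[0, 0, -0.003, 0, 0, 0, -0.005, 0, 0, 0, -0.01, 0, 0, 0, -0.03, 0, 0, 0, -0.04, 0, 0, 0, -0.03, 0, -0.03, 0, 0, 0, -0.03, 0, 0, 0, -0.03, 0, 0, 0, 0, 0, 0, 0],
)

```text
time_s: 14.07
eef_pos: [0.3761, -0.1253, 0.1955]
eef_rot: [[0.965, -0.263, -0.008], [-0.263, -0.965, 0.003], [-0.008, -0.001, -1.0]]
wrist_force: [-0.6, 0.8, -0.1]
grip_width: -0.0001
grip_force: 0.0
```

```bash
python3 - <<'E'
from h import *
from cell import arm, read_camera
cv2.imwrite("pics/end.png",cv2.resize(read_camera("side")[255:435,225:475,::-1],(800,576),interpolation=cv2.INTER_CUBIC))
E
```

```text
(no output)
```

View pics/end.png

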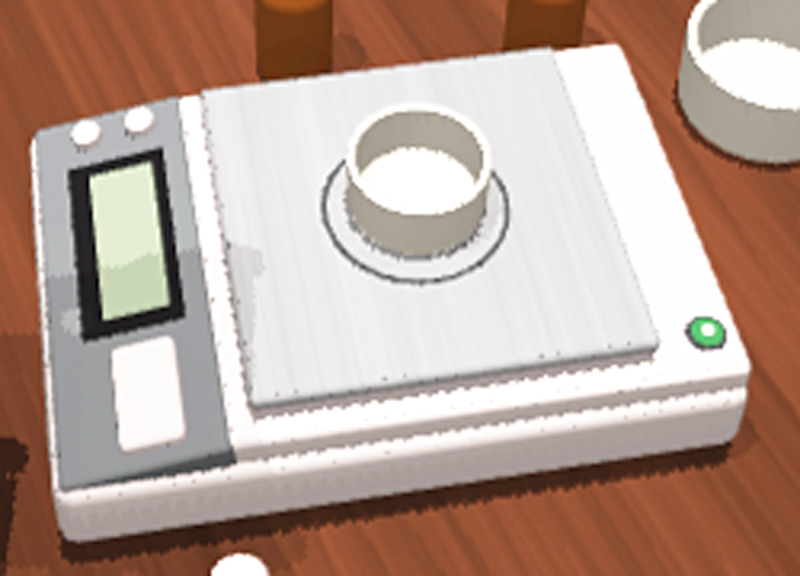

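The dish stands upright and centred in the circle, with its rim at x 346–493 and the ring at x 322–510. The tare key at (148,393) is up again, and the arm is clear of everything.

```bash
python3 -c "
from cell import arm
print(arm.hand_in())"
```

```text
the job is handed in; nothing more can be done
None
```

I nudged the dish inside the engraved circle (about 2 mm off centre by the side camera, up to 5 mm by a wrist-camera check before the last small nudge), pressed the tare key until it bottomed out (13 N), released it, and handed the job in at about 14 s; no verdict came back.

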